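Book a viscosity run and hold the dip cup over the beaker

TASK

Book the next viscosity run on the stroke counter: swing its lever all the way to the stop and let it spring back. Then lift the larger dip cup (the one with the longer handle) out of the cup stand, carry it over the jars without disturbing anything, and hold it upright and still, centred over the open white beaker, with its outlet about a finger's breadth above the level of the rim and the cup touching nothing but your gripper. Finish while still holding it there, because I fill it in your hand and it runs out into the beaker: do not put it down or let go.

Things in the scene. Friction and masses are not known exactly. Their poses are not given: they have to be found in the camera images.
- counter: Grey stroke counter, housing 50 x 66 mm and 54 mm high on a bolted dark foot plate 62 x 98 mm; fixed to the bench. Origin: centre of the foot's underside, on the bench. Its window of five white number drums faces its own -x (roughly towards the robot); the lever is on its +y side, a small reset knob (leave it) on its -y side.
- counter_lever (a joint): Lever of the stroke counter, rad. 0 at rest: it leans 0.45 rad from upright towards the counter's own -x. Pushed towards the counter's +x it rises, passes upright at 0.45 and meets its stop at 0.90, a full stroke. Its hinge axis runs along the counter's y, 30 mm above the bench, 38 to 46 mm out on the +y side and at the counter's own x = 0. A spring returns it to 0 when released; 1 N at the tip starts it, 3.3 N holds it at the stop.
- counter_lever_tip (a point): Centre of the black roller at the end of that lever (roller 13 mm in diameter, 20 mm long, lying along the counter's y, 62 mm from the hinge axis). At rest 86 mm above the bench, at the top of its arc 92 mm. It lies 52 mm out on the counter's +y side, higher than the housing and clear of it.
- dip_cup: The larger of two stainless viscosity dip cups: a bowl 42 mm in diameter with a conical underside, a flange 52 mm in diameter whose underside is 50 mm above the outlet, two wire bail arms that rise from the flange (along its own y) and join 105 mm above the outlet, and a black round handle on top; 160 mm tall in all, 110 g. Origin: the centre of the underside of the outlet, its lowest point. z runs up along the handle.
- dip_cup_grip (a point): Middle of the larger cup's handle: black plastic cylinder 18 mm in diameter and 40 mm long, upright; this point lies 140 mm above the outlet and 20 mm below the top of the handle. In the stand it is 160 mm above the bench.
- small_cup_grip (a point): Middle of the handle (18 mm in diameter, 40 mm long) of the smaller dip cup, 110 mm tall with a narrow bowl of 27 mm; stays in the stand. In the stand this point is 124 mm above the bench.
- cup_stand: Steel stand that holds the two dip cups, fixed: drip tray 88 x 150 mm and, with its top 70 mm above the bench, a plate 72 x 150 mm with two holes of 45 mm, 75 mm apart along the stand's own y. A cup hangs by its flange in each hole, either cup in either hole, and comes out straight up (lift it by at least 55 mm). Origin: centre of the underside, on the bench.
- beaker: Open plain white plastic beaker, 112 mm in outer diameter (125 mm over two small side lugs), 130 mm tall, loose; stands alone on the other side of the jars from the cup stand. It is not the pail under the stirrer. Origin: centre of the underside.
- beaker_mouth (a point): Centre of the mouth of that beaker, at the level of its rim, 130 mm above the bench; clear opening about 100 mm.
- tall_jar: Closed white screw-lid jar, 72 mm in diameter, 115 mm tall, loose, in the way between stand and beaker. Origin: centre of the underside.
- middle_jar: Closed white screw-lid jar, 70 mm in diameter, 100 mm tall, loose, in the way between stand and beaker. Origin: centre of the underside.
- short_jar: Closed white screw-lid jar, 73 mm in diameter, 70 mm tall, loose, in the way between stand and beaker. Origin: centre of the underside.
Mind the look-alikes: they are no part of the job. What is shaped like the dip_cup but red is not meant.

How it is judged:
On the way, in this order (a step that is already met when the one before it is completed fails the run):
1. the counter's lever is swung to its stop (value of joint counter_lever above 0.82 rad).
2. the lever has sprung back to rest (value of joint counter_lever below 0.08 rad), for 0.1 s.
3. the larger dip cup is lifted clear of the stand (height (world z) of dip_cup above 0.085 m), for 0.1 s.
At the end, for the whole second after the job is handed in: Larger dip cup held still (under 20 mm/s), upright within 8 deg, outlet within 12 mm of the mouth's axis and 4 to 30 mm above the rim, not touching the beaker; lever back at rest; beaker upright and moved under 10 mm, jars under 12 mm, smaller cup in the stand under 15 mm (horizontal distance between dip_cup and beaker_mouth below 0.012 m and z of dip_cup in the frame of beaker_mouth between 0.004 and 0.03 m and angle between dip_cup's own z axis and vertical below 0.14 rad and linear speed of dip_cup below 0.02 m/s and contact force between dip_cup and the fingers above 1 N and contact force between dip_cup and beaker below 0.05 N and distance of beaker from where it was at the start of the episode below 0.01 m and angle between beaker's own z axis and vertical below 0.05 rad and distance of small_cup_grip from where it was at the start of the episode below 0.015 m and distance of each of tall_jar, middle_jar, short_jar from where it was at the start of the episode below 0.012 m and value of joint counter_lever below 0.08 rad); the arm keeps its last pose, push and grip.
It fails at once if the dip cup touches the beaker or a jar (contact force between dip_cup and beaker above 0.5 N or contact force between dip_cup and tall_jar above 0.5 N or contact force between dip_cup and middle_jar above 0.5 N or contact force between dip_cup and short_jar above 0.5 N).
It fails at once if a jar, the beaker or the smaller cup is disturbed (distance of any of tall_jar, middle_jar, short_jar, beaker from where it was at the start of the episode above 0.02 m or distance of small_cup_grip from where it was at the start of the episode above 0.025 m).
It also fails if it takes over 51 s, if anything falls off the work surface, if the arm or the gripper's body presses on something with over 40 N, if the wrist force passes 120 N, or if a joint passes its speed limit or range.

ROBOT

A 6-joint arm with a two-finger parallel gripper is mounted at the origin on a cart in front of the work surface, level with it; the furniture and walls round the work are solid. World frame = base frame: x ahead of the robot, y to its left, z up, the work surface at z = 0. Lengths are in m, angles in rad, forces in N, time in s.
With the tool pointing down it reaches from about 0.425 to 0.95 m from the base axis. Payload 14.7 kg.
Tool frame: the origin (TCP) lies on the centre line of the jaws, within the pads' length; the fingertips stand 14 mm ahead of it and the grasp point (between the pads) lies 5 mm behind it; z points along the fingers, y is the line along which they close (so a half turn about z gives the same grasp; the last joint's range is limited). The gripper opens to 85 mm and grips with 20 to 120 N. Pads are 22 mm wide; open, the fingers measure 114 mm over their backs; the gripper's body (76 mm by 85 mm) begins 54 mm behind the grasp point. The pads swing forward as they close: fully open they stand 13 mm farther back than shut.
Start: joints at [1.141, 0.48, 1.596, -0, 1.065, -0.047], TCP at [0.243, 0.603, 0.245] pointing down, gripper open.
Joint ranges: [-2.75, 2.75], [-0.82, 2.05], [0.23, 2.67], [-1.56, 4.7], [0.09, 2.69], [-2.92, 2.92]. Speed limits (rad/s): [1.89, 1.89, 2.39, 3.01, 3.01, 3.01].

INTERFACE

Orientations are given as a unit quaternion [x, y, z, w].
In Python, from station import arm, camera gives the robot as it stands.
- The arm moves only by the shell command python3 -m inch 'ROWS' [OPENING] [FORCE]. ROWS is JSON, one flat list of numbers, 4 for each row, row after row: the shift along the tool's x, y, z in units of 0.25 m (1.0 is 0.25 m), then the turn about the tool's z in units of 180 degrees (1.0 is 180 degrees). A call has 1 to 12 rows; each row is the pose to reach, as a shift and turn from the pose commanded when the call began, along the tool's axes at that moment, turning the shorter way round; what a row does not reach only later rows make up. A row lasts 1/12 s, in which the tool goes at most 41.7 mm and 7.16 degrees, less where a joint would pass 70% of its speed; a pose out of reach is approached as far as the arm can. A call with a number of a shift or a turn outside -1 to 1 is refused whole. A call with a gripper value outside its range is refused whole. OPENING is the closure, from -1 (fully open) to 1 (shut), set as the call begins (- or left out, the last holds). The fingers move at their own pace and stop on an object; FORCE is the grip in N (left out, the last holds). Time passes only in rows, so rows that repeat a pose let the fingers close. It gives the time, the measured TCP pose, the force, the opening and the grip force at its end, in the units of the state.
- arm.state(): the state, without advancing time (a new reading comes with each control period).
- camera(name): name is "side" or "top"; returns a dict with "color" (480x640x3 uint8, blue, green, red), "mtx" (3x3 intrinsics, pixels), "k1" (the pictures are not rectified: a ray, as slopes to the right and down, at radius r is drawn at 1 + k1 r^2 times it, then the intrinsics apply), "rvec" (rotation vector, rad) and "tvec" (3), from world to camera coordinates, as OpenCV has them. Camera axes: x right, y down, z forward; pixel columns grow to the right and rows downward; lengths in m; the calibration is good to about 2 mm. A picture is of the moment at which its call begins. There is no depth.
- arm.sign_off(): hands the job in; it is judged then, once.
The state is a dict: "t": time; "qpos": joint angles; "joint_velocities": joint speeds; "joint_torque": joint torques, N m; "tcp_pos": TCP position; "ee_rot": TCP orientation; "contact_force": force on the tool from outside, world axes, zero at the start; "ft_torque": the same for the moment, N m; "gripper_width": finger opening in m; "gripper_force": force on a finger pad.
Only numpy, scipy, OpenCV 4.12 (cv2) and the standard library are available. Lean on these libraries where they do the work, as an engineer would, in place of code of your own. Each camera call takes 0.05 s, during which the arm holds its last target. There are 200 camera calls.

## Working session

There is one attempt and no reset: what is moved stays moved. The work goes in short steps, Python scripts to look and compute and a shell command to move; the robot and the scene stay as the last step left them, time stands still between calls to the robot, and variables do not carry over. Pictures are saved under pics/ and viewed, at most 14 in all, crops included, and the job is handed in when it is done.

```bash
ls; mkdir -p pics; python3 - <<'E'
from station import arm, camera
import cv2,numpy as np
for n in ("side","top"):
    c=camera(n); cv2.imwrite(f"pics/{n}0.png",c["color"]); np.savez(f"{n}.npz",**c)
    R=cv2.Rodrigues(np.array(c["rvec"]))[0]; print(n,-R.T@np.array(c["tvec"]).ravel(),R[2],c["k1"],c["mtx"])
s=arm.state();print(s)
E
```

```text
pics
side [ 0.12450118 -1.09423053  0.81072439] [ 0.25643859  0.8260858  -0.5018182 ] 0.041919472577749216 [[571.15207805   0.         333.72174736]
 [  0.         571.15207805 228.16519199]
 [  0.           0.           1.        ]]
top [0.42742633 0.05910635 1.18658699] [ 0.0592202  -0.01795221 -0.99808351] 0.030135959768482757 [[545.14974102   0.         316.91609279]
 [  0.         545.14974102 244.5137666 ]
 [  0.           0.           1.        ]]
{'t': 0.1, 'qpos': array([ 1.14143042e+00,  4.80779951e-01,  1.59678702e+00,  5.29935901e-05,
        1.06514513e+00, -4.65950710e-02]), 'joint_velocities': array([-0.00077168, -0.0010392 , -0.00238162, -0.00079036, -0.00062944,
       -0.00031246]), 'joint_torque': array([ 1.22872676e-03, -9.52251935e+01, -4.31038713e+01, -1.65121091e-04,
        5.11013204e-03, -1.83690336e-04]), 'tcp_pos': array([0.24258365, 0.60265265, 0.24473844]), 'ee_rot': array([ 1.90231783e-01,  9.81739046e-01, -5.38485938e-04, -1.54470317e-04]), 'contact_force': array([ 0.15478114, -0.6368048 ,  0.23284246]), 'ft_torque': array([ 0.09036053, -0.00657569, -0.00076341]), 'gripper_force': 0.0, 'gripper_width': 0.08535314993868776}
```

View pics/side0.png

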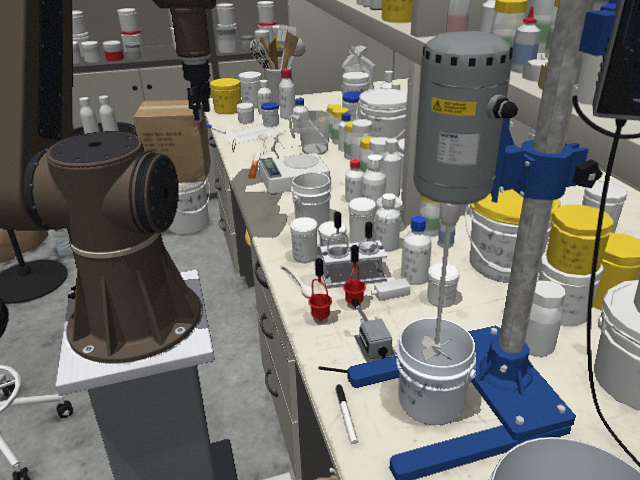

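View pics/top0.png

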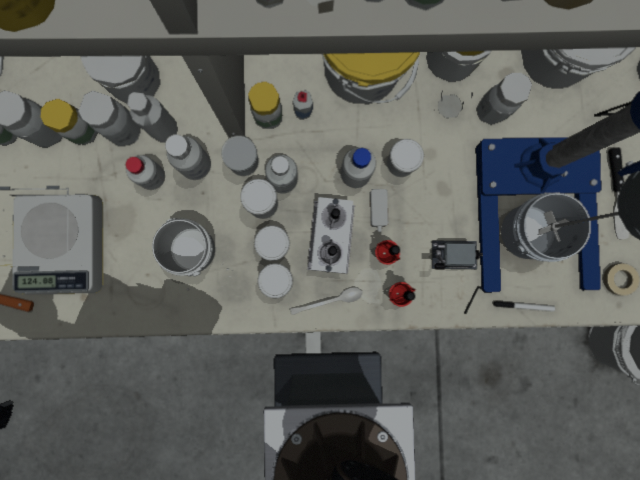

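The side view shows the stand with both cups near (350,255), the red look-alikes at (320,300) and (355,285), and the counter at (377,335). In the top view the beaker is at (184,248), the jars at (259,197), (271,242) and (275,280), the stand at (331,233) and the counter at (457,253).

```bash
python3 - <<'E'
import cv2,numpy as np
s=np.load("side.npz")["color"];t=np.load("top.npz")["color"]
a=cv2.resize(t[180:305,290:490],None,fx=4,fy=4,interpolation=cv2.INTER_CUBIC)
cv2.imwrite("pics/topc.png",a)
b=cv2.resize(s[200:350,270:420],None,fx=4,fy=4,interpolation=cv2.INTER_CUBIC)
cv2.imwrite("pics/sidec.png",b)
E
```

```text
(no output)
```

View pics/topc.png

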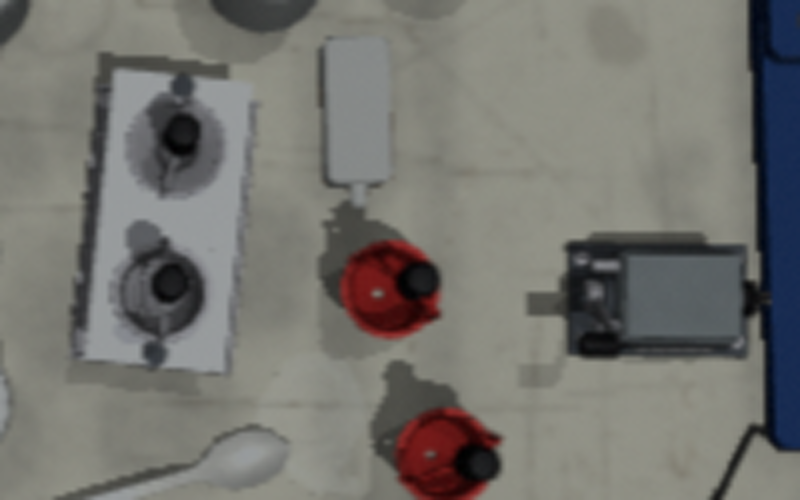

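View pics/sidec.png

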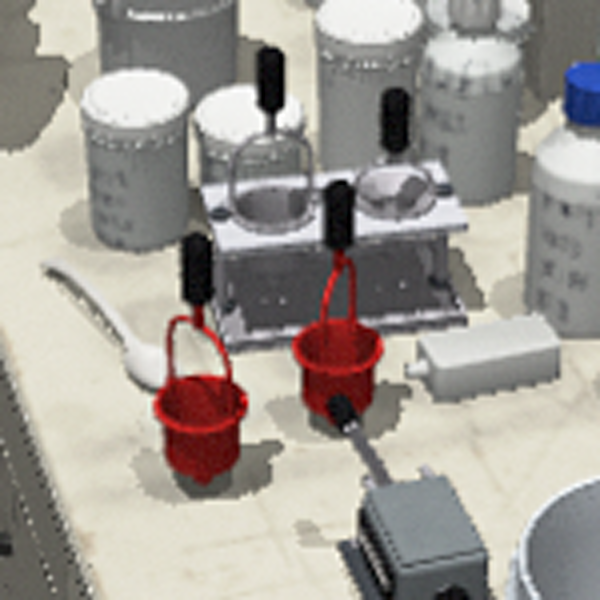

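Topc: the larger cup's handle is at full-frame (333,250), the smaller one at (335.5,213), and the lever roller at (440,266). Sidec: the larger handle's centre is at (337.5,220.5) and the roller at (355.8,303). Next I turn these into positions.

```bash
cat >h.py <<'E'
import numpy as np,cv2
from scipy.spatial.transform import Rotation as Ro
class C:
    def __init__(s,c):
        s.K=np.array(c["mtx"]);s.k=float(c["k1"]);s.R=cv2.Rodrigues(np.array(c["rvec"]))[0];s.t=np.array(c["tvec"]).ravel();s.o=-s.R.T@s.t
        s.d=np.array([s.k,0,0,0,0.])
    def ray(s,p):
        u=cv2.undistortPoints(np.array([[p]],float),s.K,s.d)[0,0]
        v=s.R.T@np.array([u[0],u[1],1.]);return v/np.linalg.norm(v)
    def onz(s,p,z):
        v=s.ray(p);return (s.o+v*(z-s.o[2])/v[2]).round(4)
    def pix(s,X):
        return cv2.projectPoints(np.array([X],float),cv2.Rodrigues(s.R)[0],s.t,s.K,s.d)[0][0,0].round(1)
def tri(a,pa,b,pb):
    A=[];B=[]
    for c,p in((a,pa),(b,pb)):
        v=c.ray(p);M=np.eye(3)-np.outer(v,v);A.append(M);B.append(M@c.o)
    X=np.linalg.lstsq(np.vstack(A),np.hstack(B),rcond=None)[0]
    return X.round(4)
def go(s,target,yaw=None):
    """shift (0.25 m units) and turn (180 deg units) to bring TCP to target with tool x at heading yaw (deg, mod 180)"""
    R=Ro.from_quat(s["ee_rot"]).as_matrix()
    d=R.T@(np.array(target)-s["tcp_pos"])/0.25
    h=np.degrees(np.arctan2(R[1,0],R[0,0]))
    tu=0 if yaw is None else -(((yaw-h+90)%180)-90)/180   # tool z down: world heading + = tool turn -
    return d.round(3),round(tu,3),"heading",round(h,1)
E
python3 - <<'E'
from h import *
T=C(np.load("top.npz"));S=C(np.load("side.npz"))
f=lambda x,y:(290+x/4-.375,180+y/4-.375)
g=lambda x,y:(270+x/4-.375,200+y/4-.375)
print("big",tri(T,f(172,280),S,g(270,52)),T.onz(f(172,280),.178),S.onz(g(270,82),.16))
print("small",tri(T,f(183,132),S,g(397,93)),T.onz(f(183,132),.142),S.onz(g(396,120),.124))
print("roller",tri(T,f(599,343),S,g(343,412)),T.onz(f(599,343),.086),S.onz(g(343,412),.086))
print("plate",[T.onz(f(*p),.07) for p in((112,68),(253,88),(228,374),(82,352))])
print("hole big",T.onz(f(160,292),.072))
print("counter",[T.onz(f(*p),.054) for p in((625,252),(742,252),(742,342),(625,342))])
print("foot",[T.onz(f(*p),.005) for p in((568,243),(747,243),(747,355),(568,355))])
print("red",tri(T,f(417,278),S,g(341,187)),tri(T,f(478,463),S,g(197,240)))
t=np.load("top.npz")["color"]
w=((t.min(2)>165)&(np.ptp(t,axis=2)<12)).astype(np.uint8)*255
for c in cv2.findContours(w,cv2.RETR_EXTERNAL,cv2.CHAIN_APPROX_NONE)[0]:
    if cv2.contourArea(c)>150:
        (x,y),r=cv2.minEnclosingCircle(c);print("white",round(x),round(y),round(r,1),[T.onz((x,y),z)[:2] for z in(.07,.1,.115,.13)])
for z in(.07,.1,.115):print(z,[T.onz(p,z)[:2] for p in((259,197),(271,242),(275,280))])
# beaker rim candidates
x=t[205:290,145:225];cv2.imwrite("pics/bk.png",np.hstack([cv2.resize(x,None,fx=5,fy=5,interpolation=cv2.INTER_CUBIC),cv2.resize(np.load("side.npz")["color"][165:250,280:340],(300,425),interpolation=cv2.INTER_CUBIC)]))
E
```

```text
big [0.4769 0.0122 0.1786] [0.4772 0.0121 0.178 ] [0.4758 0.01   0.16  ]
small [0.5512 0.0032 0.1425] [0.5503 0.0034 0.142 ] [0.5522 0.0032 0.124 ]
roller [ 0.4451 -0.2073  0.0861] [ 0.4455 -0.2075  0.086 ] [ 0.4448 -0.2071  0.086 ]
plate [array([0.5926, 0.0355, 0.07  ]), array([ 0.5808, -0.037 ,  0.07  ]), array([ 0.4338, -0.0206,  0.07  ]), array([0.4466, 0.0539, 0.07  ])]
hole big [0.4764 0.0134 0.072 ]
counter [array([ 0.4932, -0.2304,  0.054 ]), array([ 0.492 , -0.2915,  0.054 ]), array([ 0.4451, -0.2897,  0.054 ]), array([ 0.4463, -0.2288,  0.054 ])]
foot [array([ 0.5016, -0.2121,  0.005 ]), array([ 0.4996, -0.3096,  0.005 ]), array([ 0.4387, -0.3072,  0.005 ]), array([ 0.4407, -0.21  ,  0.005 ])]
red [ 0.4778 -0.1055  0.1559] [ 0.3895 -0.1315  0.1562]
0.07 [array([0.594 , 0.1561]), array([0.5007, 0.133 ]), array([0.4229, 0.1261])]
0.1 [array([0.5895, 0.1535]), array([0.4988, 0.131 ]), array([0.423 , 0.1243])]
0.115 [array([0.5873, 0.1522]), array([0.4978, 0.13  ]), array([0.423 , 0.1234])]
```

View pics/bk.png

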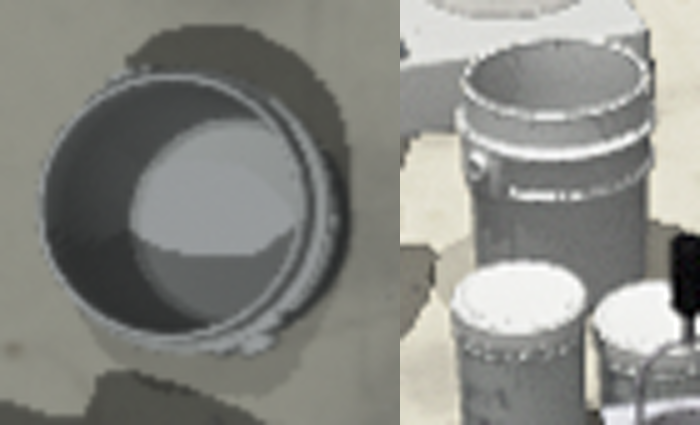

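The beaker's rim circle is centred near (179.6,245.8) in the top view and (311,180.5) in the side view. I work out its centre and the first shifts, towards a waypoint clear of the jars.

```bash
python3 - <<'E'
from h import *
from station import arm
T=C(np.load("top.npz"));S=C(np.load("side.npz"))
print("beaker",T.onz((179.6,245.8),.13),S.onz((310.8,180.2),.13),tri(T,(179.6,245.8),S,(310.8,180.2)))
for c,pts in((T,[(145+40/5,245.8),(145+308/5,245.8),(179.6,205+72/5),(179.6,205+338/5)]),(S,[(292,180.4),(330.2,180.4)])):print([c.onz((p[0]-.4,p[1]-.4),.13) for p in pts])
s=arm.state()
print(go(s,[.45,.40,.27],125),go(s,[.50,.15,.28],100))
E
```

```text
beaker [0.4929 0.3051 0.13  ] [0.4922 0.2998 0.13  ] [0.4934 0.3057 0.1272]
[array([0.4947, 0.3567, 0.13  ]), array([0.4927, 0.2541, 0.13  ]), array([0.5449, 0.3056, 0.13  ]), array([0.4421, 0.3062, 0.13  ])]
[array([0.4419, 0.3182, 0.13  ]), array([0.5426, 0.2841, 0.13  ])]
(array([-1.072, -0.442, -0.101]), np.float64(0.184), 'heading', np.float64(158.1)) (array([-1.631, -1.295, -0.14 ]), np.float64(0.323), 'heading', np.float64(158.1))
```

```bash
python3 -m inch '[-0.5,-0.22,-0.1,0.09, -1,-0.44,-0.1,0.18, -1,-0.44,-0.1,0.18, -1,-0.44,-0.1,0.18, -1,-0.44,-0.1,0.18, -1,-0.44,-0.1,0.18, -1,-0.44,-0.1,0.18, -1,-0.44,-0.1,0.18, -1,-0.44,-0.1,0.18]' 1; python3 - <<'E'
from h import *
from station import arm
s=arm.state();print(s["t"],s["tcp_pos"],s["qpos"])
print(go(s,[.50,.15,.27],100))
E
```

```text
t: 0.85
tcp_pos: [0.4345, 0.4064, 0.2702]
ee_rot: [0.458, 0.889, -0.0, -0.0]
contact_force: [-0.4, 0.8, -0.3]
gripper_width: 0.0001
gripper_force: 0.0
0.85 [0.4344641  0.40639931 0.27015294] [7.01037219e-01 3.79135090e-01 1.69811381e+00 8.19693752e-05
 1.06466112e+00 8.12026916e-02]
(array([-0.987, -0.382,  0.001]), np.float64(0.142), 'heading', np.float64(125.5))
```

Signs confirmed, so I continue.

```bash
python3 -m inch '[-0.5,-0.19,0,0.07, -0.99,-0.38,0,0.14, -0.99,-0.38,0,0.14, -0.99,-0.38,0,0.14, -0.99,-0.38,0,0.14, -0.99,-0.38,0,0.14, -0.99,-0.38,0,0.14, -0.99,-0.38,0,0.14, -0.99,-0.38,0,0.14]'; python3 - <<'E'
from h import *
from station import arm
s=arm.state();print(s["t"],s["tcp_pos"])
print(go(s,[.43,-.08,.27],88.5))
E
```

```text
t: 1.6
tcp_pos: [0.5005, 0.1512, 0.2701]
ee_rot: [0.64, 0.768, -0.0, -0.0]
contact_force: [-0.1, 0.5, -0.2]
gripper_width: -0.0004
gripper_force: 0.0
1.6 [0.50049158 0.15123503 0.27012717]
(array([-0.859, -0.444,  0.   ]), np.float64(0.066), 'heading', np.float64(100.4))
```

```bash
python3 -m inch '[-0.43,-0.22,0,0.03, -0.86,-0.44,0,0.066, -0.86,-0.44,0,0.066, -0.86,-0.44,0,0.066, -0.86,-0.44,0,0.066, -0.86,-0.44,0,0.066, -0.86,-0.44,0,0.066, -0.86,-0.44,0,0.066, -0.86,-0.44,0,0.066]'; python3 - <<'E'
from h import *
from station import arm
s=arm.state();print(s["t"],s["tcp_pos"])
print(go(s,[.40,-.209,.27],88.5),go(s,[.40,-.209,.086],88.5))
E
```

```text
t: 2.35
tcp_pos: [0.4319, -0.0791, 0.2703]
ee_rot: [0.716, 0.699, 0.0, -0.0]
contact_force: [0.3, 0.3, -0.4]
gripper_width: 0.0001
gripper_force: 0.0
2.35 [ 0.43193678 -0.07909141  0.27027463]
(array([-0.523, -0.115,  0.001]), np.float64(0.001), 'heading', np.float64(88.6)) (array([-0.523, -0.115,  0.737]), np.float64(0.001), 'heading', np.float64(88.6))
```

```bash
python3 -m inch '[-0.26,-0.06,0,0, -0.52,-0.12,0,0, -0.52,-0.12,0,0, -0.52,-0.12,0,0, -0.52,-0.12,0.15,0, -0.52,-0.12,0.3,0, -0.52,-0.12,0.45,0, -0.52,-0.12,0.6,0, -0.52,-0.12,0.74,0, -0.52,-0.12,0.74,0, -0.52,-0.12,0.74,0]'; python3 - <<'E'
from h import *
from station import arm,camera
s=arm.state();print(s["t"],s["tcp_pos"],s["contact_force"])
print(go(s,[.44,-.209,.086],88.5),go(s,[.485,-.209,.086],88.5))
c=camera("side");cv2.imwrite("pics/s1.png",cv2.resize(c["color"][220:370,290:440],None,fx=4,fy=4,interpolation=cv2.INTER_CUBIC))
E
```

```text
t: 3.27
tcp_pos: [0.3981, -0.2076, 0.0844]
ee_rot: [0.715, 0.699, -0.0, -0.002]
contact_force: [-0.0, 0.6, -0.3]
gripper_width: 0.0003
gripper_force: 0.0
3.2667 [ 0.39814388 -0.20759309  0.08440128] [-0.04604092  0.59660722 -0.26449345]
(array([-0.002,  0.167, -0.007]), np.float64(0.001), 'heading', np.float64(88.7)) (array([ 0.002,  0.347, -0.008]), np.float64(0.001), 'heading', np.float64(88.7))
```

View pics/s1.png

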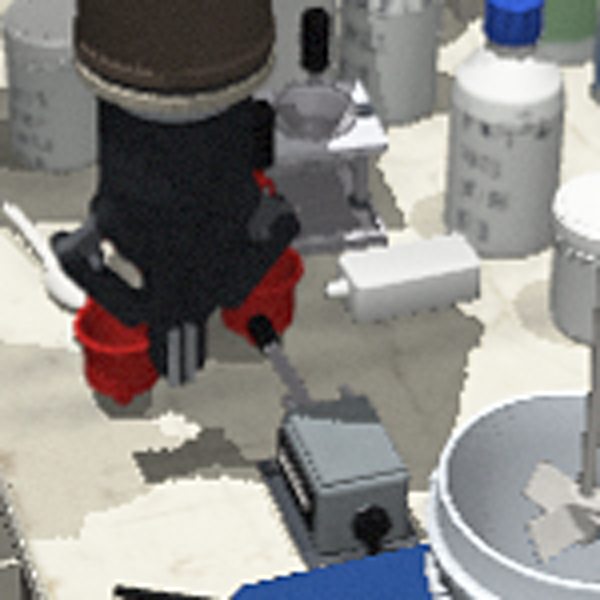

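The gripper is closed and poised on the robot side of the roller, which is at crop (262,330), with clear space around it. Now I push.

```bash
python3 -m inch '[0,0.08,0,0, 0,0.12,0,0, 0,0.16,0,0, 0,0.2,0,0, 0,0.24,0,0, 0,0.28,0,0, 0,0.28,0,0, 0,0.28,0,0]'
```

```text
t: 3.98
tcp_pos: [0.4686, -0.2112, 0.0852]
ee_rot: [0.716, 0.699, -0.0, -0.0]
contact_force: [-2.9, -0.3, 2.0]
gripper_width: 0.0001
gripper_force: 1.3
```

```bash
python3 -m inch '[0,0.016,0,0, 0,0.03,0,0, 0,0.03,0,0]'; python3 -m inch '[0,0.01,0,0, 0,0.01,0,0]'
```

```text
t: 4.23
tcp_pos: [0.4758, -0.2114, 0.0851]
ee_rot: [0.716, 0.698, -0.0, -0.0]
contact_force: [-3.6, 0.0, -1.5]
gripper_width: -0.0003
gripper_force: 1.8
t: 4.4
tcp_pos: [0.4783, -0.2114, 0.0851]
ee_rot: [0.716, 0.698, -0.0, -0.0]
contact_force: [-4.1, 1.0, -2.9]
gripper_width: -0.0004
gripper_force: 2.2
```

```bash
python3 - <<'E'
from station import camera
import cv2
for n,(y,x) in (("top",(200,370)),("side",(220,290))):
    c=camera(n)["color"][y:y+130,x:x+130]; cv2.imwrite(f"pics/p_{n}.png",cv2.resize(c,None,fx=3,fy=3,interpolation=cv2.INTER_CUBIC))
a=cv2.hconcat([cv2.imread("pics/p_top.png"),cv2.imread("pics/p_side.png")]);cv2.imwrite("pics/p.png",a)
E
```

```text
(no output)
```

View pics/p.png

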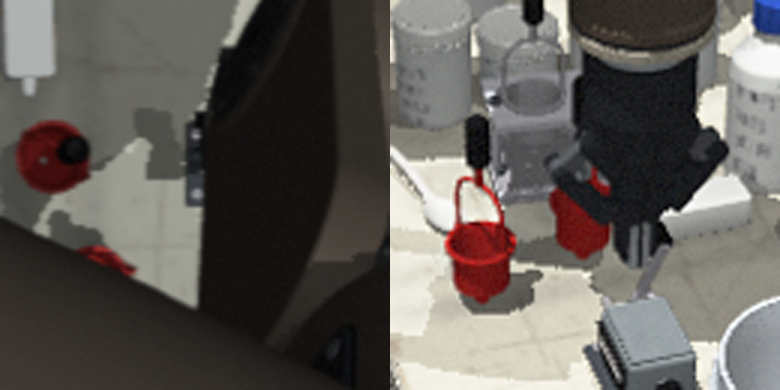

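The lever has passed upright and leans away, with its roller hidden behind the fingers. I keep pushing until the force jumps.

```bash
python3 -m inch '[0,0.012,0,0, 0,0.012,0,0, 0,0.012,0,0]'; python3 -m inch '[0,0.012,0,0, 0,0.012,0,0, 0,0.012,0,0]'
```

```text
t: 4.75
tcp_pos: [0.4797, -0.2112, 0.0849]
ee_rot: [0.716, 0.698, -0.001, -0.001]
contact_force: [-12.9, -2.1, -0.7]
gripper_width: 0.0001
gripper_force: 6.2
t: 5.0
tcp_pos: [0.4808, -0.211, 0.0846]
ee_rot: [0.716, 0.698, -0.002, -0.003]
contact_force: [-24.1, -5.3, 3.1]
gripper_width: 0.0001
gripper_force: 12.0
```

The force jumped to 24 N, so the lever is at its stop. Next: back off, rise, and part-open to about 45 mm.

```bash
python3 -m inch '[0,-0.05,0,0, 0,-0.1,0,0, 0,-0.15,0,0, 0,-0.2,0,0, 0,-0.26,0,0, 0,-0.33,0,0, 0,-0.36,0,0, 0,-0.36,-0.15,0, 0,-0.36,-0.3,0, 0,-0.36,-0.5,0, 0,-0.36,-0.62,0, 0,-0.36,-0.62,0]'; python3 - <<'E'
from h import *
from station import arm,camera
s=arm.state();print(s["t"],s["tcp_pos"],s["contact_force"])
c=camera("side");cv2.imwrite("pics/s2.png",cv2.resize(c["color"][200:350,270:420],None,fx=4,fy=4,interpolation=cv2.INTER_CUBIC))
print(go(s,[.4766,-.05,.25],90),go(s,[.4766,.0122,.25],90))
E
```

```text
t: 6.0
tcp_pos: [0.398, -0.2115, 0.2472]
ee_rot: [0.716, 0.698, 0.001, 0.005]
contact_force: [2.8, -1.5, 1.3]
gripper_width: -0.0001
gripper_force: 0.0
6.0 [ 0.39801748 -0.21149255  0.24723669] [ 2.82046488 -1.459214    1.3341757 ]
(array([ 0.653,  0.298, -0.012]), np.float64(-0.008), 'heading', np.float64(88.6)) (array([ 0.902,  0.292, -0.013]), np.float64(-0.008), 'heading', np.float64(88.6))
```

View pics/s2.png

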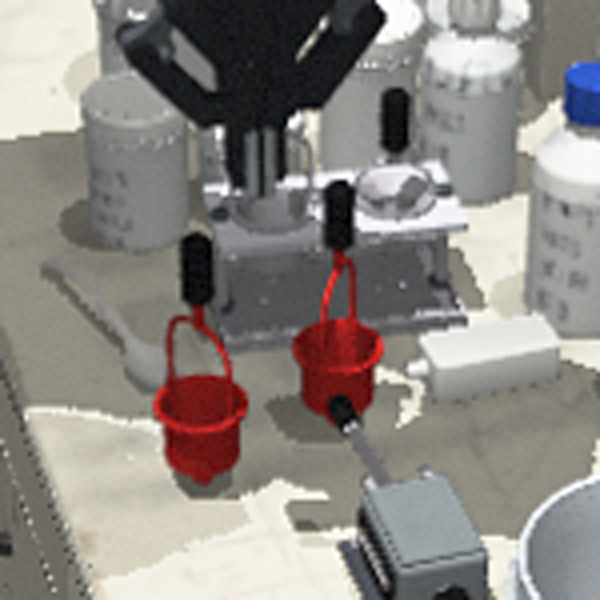

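The lever is back at rest, its roller at crop (343,412) as before. On to the cup.

```bash
python3 -m inch '[0.12,0.06,0,0, 0.25,0.11,0,0, 0.4,0.15,0,0, 0.55,0.2,0,0, 0.7,0.25,0,-0.008, 0.85,0.29,0,-0.008, 0.9,0.29,0,-0.008, 0.9,0.29,0,-0.008, 0.9,0.29,0,-0.008, 0.9,0.29,0,-0.008]' -0.1; python3 - <<'E'
from h import *
from station import arm
s=arm.state();print(s["t"],s["tcp_pos"],s["gripper_width"])
print(go(s,[.4766,.0122,.157],90))
E
```

```text
t: 6.88
tcp_pos: [0.4724, 0.0133, 0.2399]
ee_rot: [0.707, 0.707, -0.0, -0.0]
contact_force: [0.2, -0.1, 0.2]
gripper_width: 0.047
gripper_force: 0.0
6.8833 [0.47239835 0.01331219 0.23994252] 0.04697263280820162
(array([-0.004,  0.017,  0.332]), np.float64(0.0), 'heading', np.float64(90.0))
```

```bash
python3 -m inch '[-0.004,0.017,0,0, -0.004,0.017,0,0, -0.004,0.017,0.08,0, -0.004,0.017,0.16,0, -0.004,0.017,0.24,0, -0.004,0.017,0.3,0, -0.004,0.017,0.332,0, -0.004,0.017,0.332,0, -0.004,0.017,0.332,0]'; python3 - <<'E'
from h import *
from station import arm,camera
s=arm.state();print(s["t"],s["tcp_pos"],s["gripper_width"],s["contact_force"])
c=camera("side");cv2.imwrite("pics/s3.png",cv2.resize(c["color"][180:300,280:400],None,fx=5,fy=5,interpolation=cv2.INTER_CUBIC))
print(go(s,[.4766,.0122,.157],90))
E
```

```text
t: 7.63
tcp_pos: [0.4768, 0.0123, 0.1575]
ee_rot: [0.707, 0.707, -0.0, -0.0]
contact_force: [-0.1, 1.0, -0.5]
gripper_width: 0.0469
gripper_force: 0.0
7.6333 [0.47681101 0.0122531  0.15746826] 0.04692212671087945 [-0.12988989  1.00550038 -0.51742808]
(array([-0.   , -0.001,  0.002]), np.float64(-0.0), 'heading', np.float64(90.0))
```

View pics/s3.png

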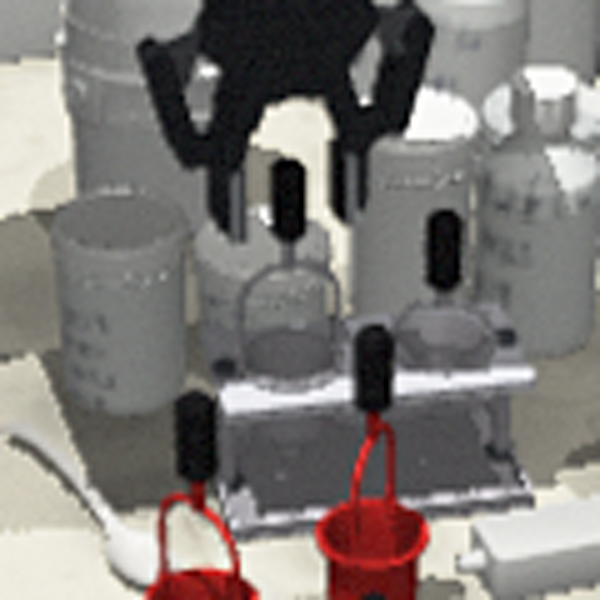

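The handle at crop (289,200) sits midway between the open pads at (228,210) and (348,185). I close on it.

```bash
python3 -m inch '[0,0,0,0, 0,0,0,0, 0,0,0,0, 0,0,0,0, 0,0,0,0, 0,0,0,0, 0,0,0,0, 0,0,0,0]' 1 50; python3 -m inch '[0,0,-0.06,0, 0,0,-0.12,0, 0,0,-0.18,0, 0,0,-0.26,0, 0,0,-0.34,0, 0,0,-0.42,0, 0,0,-0.5,0, 0,0,-0.56,0, 0,0,-0.6,0, 0,0,-0.6,0, 0,0,-0.6,0]'; python3 - <<'E'
from h import *
from station import arm,camera
s=arm.state();print(s["t"],s["tcp_pos"],s["gripper_width"],s["contact_force"])
a=[]
for n,(y,x) in (("top",(180,230)),("side",(130,260))):
    c=camera(n);np.savez(n+"1.npz",**c);a.append(cv2.resize(c["color"][y:y+150,x:x+100],None,fx=4,fy=4,interpolation=cv2.INTER_CUBIC))
cv2.imwrite("pics/s4.png",cv2.hconcat(a))
z=s["tcp_pos"][2]
print(go(s,[.4932,.3055,z],90))
E
```

```text
t: 8.35
tcp_pos: [0.4771, 0.0127, 0.1578]
ee_rot: [0.707, 0.707, 0.0, 0.0]
contact_force: [0.0, 0.0, 7.0]
gripper_width: 0.0168
gripper_force: 48.9
t: 9.27
tcp_pos: [0.4766, 0.0127, 0.3071]
ee_rot: [0.707, 0.707, 0.0, 0.0]
contact_force: [-1.0, -0.4, -1.2]
gripper_width: 0.0169
gripper_force: 49.1
9.2667 [0.47664834 0.01272878 0.30710306] 0.016926299718095214 [-1.03444093 -0.35844042 -1.20146484]
(array([1.171, 0.067, 0.   ]), np.float64(0.0), 'heading', np.float64(90.0))
```

View pics/s4.png

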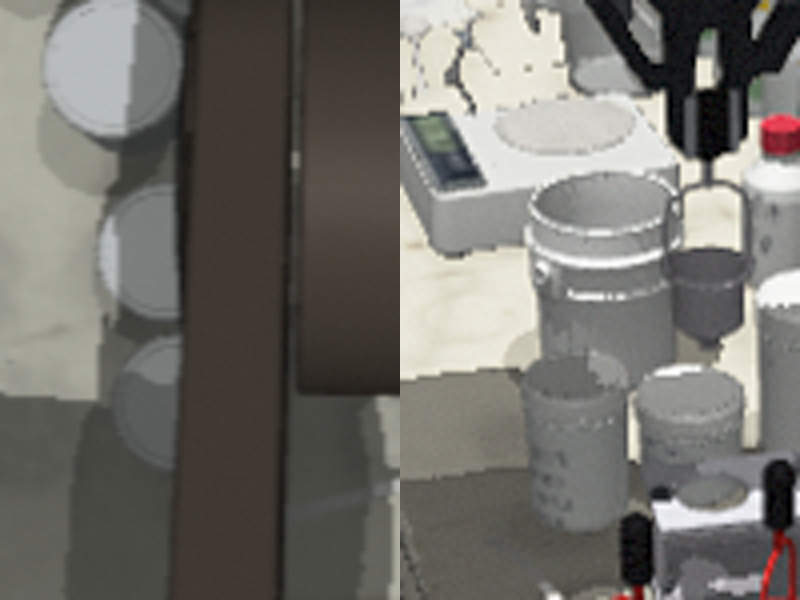

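The cup hangs upright in the jaws, its outlet at side pixel ≈(337.5,216.5), above jar height. I carry it across.

```bash
python3 -m inch '[0.03,0,0,0, 0.08,0,0,0, 0.16,0.01,0,0, 0.26,0.02,0,0, 0.36,0.02,0,0, 0.46,0.03,0,0, 0.56,0.03,0,0, 0.66,0.04,0,0, 0.75,0.045,0,0, 0.84,0.05,0,0, 0.91,0.055,0,0, 0.96,0.06,0,0]'; python3 -m inch '[0.05,0,0,0, 0.1,0,0,0, 0.14,0,0,0, 0.17,0,0,0, 0.19,0,0,0, 0.2,0,0,0, 0.2,0,0,0, 0.2,0,0,0, 0.2,0,0,0]'; python3 - <<'E'
from h import *
from station import arm,camera
S=C(np.load("side1.npz"));print(S.pix([.4766,.0127,.169]))
s=arm.state();print(s["t"],s["tcp_pos"],s["gripper_width"],s["contact_force"])
print(go(s,[.4932,.3055,s["tcp_pos"][2]],90))
a=[]
for n,(y,x) in (("top",(190,130)),("side",(110,260))):
    c=camera(n);np.savez(n+"2.npz",**c);a.append(cv2.resize(c["color"][y:y+110,x:x+80],None,fx=5,fy=5,interpolation=cv2.INTER_CUBIC))
print(C(c).pix([*s["tcp_pos"][:2],s["tcp_pos"][2]-.138]))
cv2.imwrite("pics/s5.png",cv2.hconcat(a))
E
```

```text
t: 10.37
tcp_pos: [0.491, 0.2547, 0.3063]
ee_rot: [0.707, 0.708, -0.001, -0.0]
contact_force: [-0.6, -0.5, -0.8]
gripper_width: 0.0167
gripper_force: 49.1
t: 11.12
tcp_pos: [0.4916, 0.3022, 0.3073]
ee_rot: [0.707, 0.707, -0.0, 0.0]
contact_force: [-0.0, 0.4, -1.3]
gripper_width: 0.0169
gripper_force: 49.1
[337.1 216.2]
11.1167 [0.49155893 0.30224032 0.30734474] 0.016918050621369907 [-0.04108697  0.36495644 -1.32898049]
(array([ 0.013,  0.007, -0.   ]), np.float64(0.0), 'heading', np.float64(90.0))
[309.9 166.9]
```

View pics/s5.png

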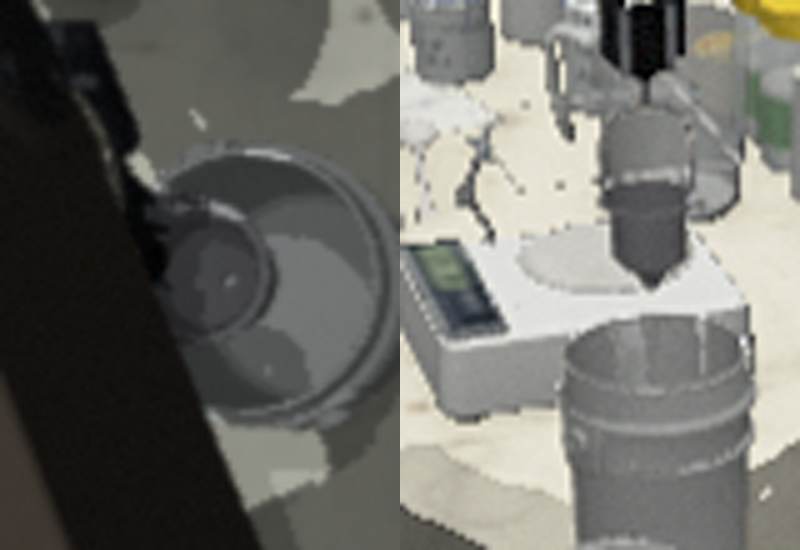

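The cup is upright above the beaker, its outlet at side pixel ≈(310,167.3) against a predicted (309.9,166.9). A small shift and a 23 mm descent remain.

```bash
python3 -m inch '[0.009,0.006,0.01,0, 0.009,0.006,0.03,0, 0.009,0.006,0.05,0, 0.009,0.006,0.07,0, 0.009,0.006,0.085,0, 0.009,0.006,0.092,0, 0.009,0.006,0.092,0, 0.009,0.006,0.092,0, 0.009,0.006,0.092,0, 0.009,0.006,0.092,0, 0.009,0.006,0.092,0, 0.009,0.006,0.092,0]'; python3 - <<'E'
from h import *
from station import arm,camera
s=arm.state();print(s["t"],s["tcp_pos"],np.abs(s["joint_velocities"]).max())
c=camera("side");S=C(c);T=C(camera("top"))
print(S.pix([.493,.3045,.13]),S.pix([*s["tcp_pos"][:2],s["tcp_pos"][2]-.138]))
cv2.imwrite("pics/s6.png",cv2.resize(c["color"][120:240,260:360],None,fx=5,fy=5,interpolation=cv2.INTER_CUBIC))
E
```

```text
t: 12.22
tcp_pos: [0.4931, 0.305, 0.2845]
ee_rot: [0.707, 0.707, 0.0, 0.0]
contact_force: [0.6, 0.3, -0.9]
gripper_width: 0.0164
gripper_force: 49.1
12.2167 [0.49312038 0.30497777 0.28445741] 0.00166526442095112
[310.6 179.5] [310.4 174. ]
```

View pics/s6.png

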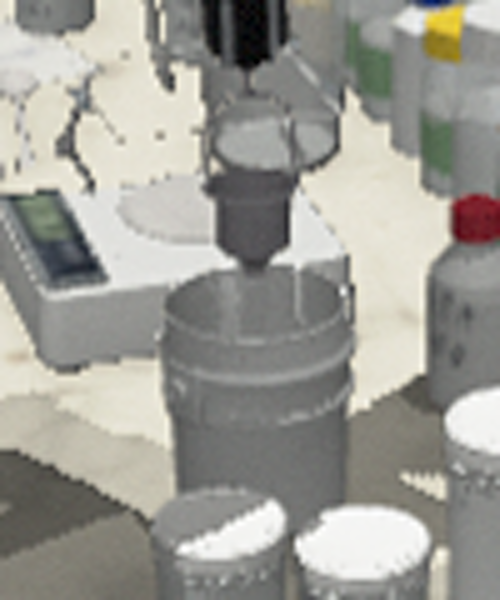

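The cup is still and upright, its outlet (311,174) about 16 mm above the rim and centred, touching nothing else. I hand it in.

```bash
python3 -c "
from station import arm
print(arm.sign_off())"
```

```text
the job is handed in; nothing more can be done
None
```

I swung the counter lever to its stop and it sprang back to rest; the larger dip cup is now held upright and still over the white beaker, outlet about 16 mm above the rim, and the job is handed in (no verdict was returned).

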